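# Square up a row of matchboxes and hold the magnifying glass over it

### The arm

A 6-joint arm with a two-finger parallel gripper is mounted at the origin on a cart in front of the work surface, level with it; the furniture and walls round the work are solid. World frame = base frame: x ahead of the robot, y to its left, z up, the work surface at z = 0. Lengths are in mm, angles in rad, forces in N, time in s.
With the tool pointing down it reaches from about 350 to 875 mm from the base axis. Payload 15.5 kg.
Tool frame: the origin (TCP) lies on the centre line of the jaws, within the pads' length; the fingertips stand 22 mm ahead of it and the grasp point (between the pads) lies 3 mm ahead of it; z points along the fingers, y is the line along which they close (so a half turn about z gives the same grasp; the last joint's range is limited). The gripper opens to 85 mm and grips with 20 to 120 N. Pads are 22 mm wide; open, the fingers measure 114 mm over their backs; the gripper's body (76 mm by 85 mm) begins 54 mm behind the grasp point. The pads swing forward as they close: fully open they stand 13 mm farther back than shut.
Start: joints at [-1.421, 0.494, 1.345, -0, 1.302, -0.096], TCP at [151.477, -606.367, 218.677] pointing down, gripper open.
Joint ranges: [-2.91, 2.91], [-0.82, 2.16], [0.22, 2.67], [-1.22, 4.37], [0.12, 2.79], [-3.08, 3.08]. Speed limits (rad/s): [1.89, 1.89, 2.57, 3.01, 3.01, 3.01].

### API

Orientations are given as a rotation vector (axis times angle).
In Python, from plant import bot gives the robot as it stands. The module is installed in compiled form; this text tells all that it offers.
- The arm moves only by the tool drive_tool, never from a script. Its argument "moves" is one flat list of numbers, 7 for each row, row after row: the shift along the tool's x, y, z in units of 25 mm (1.0 is 25 mm), then the turn, a rotation vector about the tool's x, y, z in units of 5 degrees (1.0 is 5 degrees), then the finger opening in mm, from 0 to 85.4. In form: [dx, dy, dz, wx, wy, wz, hand, dx, dy, dz, wx, wy, wz, hand, ...]. A call has 1 to 10 rows; each row shifts and turns the commanded pose from where the row before left it, along the tool's axes as they then stand; what a row does not reach is not made up. A row lasts 1/12 s, in which the tool goes at most 41.7 mm and 7.16 degrees, less where a joint would pass 70% of its speed; a pose out of reach is approached as far as the arm can. A call is refused whole if a number of a shift passes 1 or a number of a turn 1, either way. A call with a gripper value outside its range is refused whole. The fingers move at their own pace and stop on an object; "newtons" is the grip in N (left out, the last holds). Time passes only in rows, so rows that do not move let the fingers close. It gives the time, the measured TCP pose, the force, the opening and the grip force at its end, in the units of the state.
- bot.get_state(): the state, without advancing time (a new reading comes with each control period).
- bot.capture(name): name is "side" or "top" or "wrist"; returns a dict with "frame" (384x512x3 uint8, red, green, blue), "fx", "fy", "cx", "cy" (pixels), "cam_to_world" (4x4, takes a point from camera to world coordinates); the wrist camera has in their place "mount" (4x4, takes a point from camera to tool coordinates, whose origin is the TCP and whose axes are the flange's). Camera axes: x right, y down, z forward; pixel columns grow to the right and rows downward; lengths in mm; the calibration is good to about 2 mm. A picture is of the moment at which its call begins: read the wrist's pose just before it. There is no depth.
- bot.sign_off(): hands the job in; it is judged then, once.
The state is a dict: "clock": time; "joints": joint angles; "qd": joint speeds; "joint_efforts": joint torques, N m; "eef_pos": TCP position; "ee_rot": TCP orientation; "contact_force": force on the tool from outside, world axes, zero at the start; "wrist_torque": the same for the moment, N m; "width": finger opening in mm; "gripper_force": force on a finger pad.
Only numpy, scipy, OpenCV 4.12 (cv2) and the standard library are available. Lean on these libraries where they do the work, as an engineer would, in place of code of your own. Each camera call takes 0.05 s, during which the arm holds its last target. There are 200 camera calls.

### The job

The labels of the three matchboxes are to be looked at through the magnifying glass. First nudge the left and the right matchbox into one straight, square row with the middle one, side by side with gaps of about 2 cm, leaving the middle one where it is. Then draw the magnifying glass out of its sloping holder by the handle, turn its lens level and finish while holding it, still and clear of everything, about 10 cm above the desk with the lens centred over the middle matchbox; leave all the other things on the desk alone.

Things in the scene. Friction and masses are not known exactly. Their poses are not given: they have to be found in the camera images.
- matchbox_middle_center (a point): middle matchbox (flat box 30x46x15 mm, all three alike, 30 g, standing flat on the desk, z of the centre 7.5 mm): point at its centre. Own x axis along its 30 mm side: it points to the robot's left along the row; own y along its 46 mm side, z up. It shows the place and direction of the row.
- matchbox_left_center (a point): left matchbox (flat box 30x46x15 mm, all three alike, 30 g, standing flat on the desk, z of the centre 7.5 mm): point at its centre. Own x axis along its 30 mm side: it points to the robot's left along the row; own y along its 46 mm side, z up (roughly, until it is squared up).
- matchbox_right_center (a point): right matchbox (flat box 30x46x15 mm, all three alike, 30 g, standing flat on the desk, z of the centre 7.5 mm): point at its centre. Own x axis along its 30 mm side: it points to the robot's left along the row; own y along its 46 mm side, z up (roughly, until it is squared up).
- lens_center (a point): magnifying glass (90 g, 157 mm long over all): point at the centre of its lens (steel rim 75 mm across, 10 mm thick). Own y axis runs from the handle to the lens, z is square to the lens (along the line of sight), x across the handle. It starts in the holder with z up-ish and y sloping 40 degrees downward and away from the robot.
- handle_grip (a point): point on the axis of the magnifying glass's straight round black handle (13 mm thick), 76 mm back from the lens centre, where to grip it; the free part of the handle reaches from 44 mm behind this point to 39 mm in front of it. Same axes as lens_center.
- holder_base (a point): fixed wooden holder, base 125x104 mm, 79 high: centre of its underside. Own x is level, away from the handle. Its bed slopes 40 degrees down toward +x, with end stop, cheeks 83 mm apart and lips 15.5 mm above the bed over the lens rim (clearance 4 mm each side, 5 above). The lens comes out only back up the slope, along the handle: free after 75 mm.
- pen_blue: bystander, leave alone: blue ball pen, 142 mm, lying at the back of the desk
- pen_red: bystander, leave alone: red ball pen, 140 mm, lying at the left
- pencil_short: bystander, leave alone: short green pencil, 98 mm, lying near the front edge
- marker_fat: bystander, leave alone: fat red and black marker, 128 mm, lying at the right near the front edge
- eraser: bystander, leave alone: white eraser in a blue sleeve, 19x42x12, lying near the front edge
- seal_stamp: bystander, leave alone: stone name seal, 19x19x66, standing at the back
- round_stamp: bystander, leave alone: turned wooden hand stamp, 35 mm across, 67 high, standing at the back
- tape_roll: bystander, leave alone: roll of brown tape, 92 across, 48 high, at the left
Not all that is in view belongs to the job. What is shaped like the part that bears matchbox_middle_center but black or yellow is not meant.

How it is judged (in metres and radians):
On the way, in this order (a step that is already met when the one before it is completed fails the run):
1. the left and right matchboxes stand in a straight, square row with the middle one and are let go (x of matchbox_left_center in the frame of matchbox_middle_center between 0.04 and 0.06 m and y of matchbox_left_center in the frame of matchbox_middle_center between -0.008 and 0.008 m and angle between the x axis of each of matchbox_left_center, matchbox_right_center and the x axis of matchbox_middle_center, either way round below 0.14 rad and angle between each of matchbox_left_center, matchbox_right_center, matchbox_middle_center's own z axis and vertical below 0.1 rad and height (world z) of each of matchbox_left_center, matchbox_right_center below 0.015 m and x of matchbox_right_center in the frame of matchbox_middle_center between -0.06 and -0.04 m and y of matchbox_right_center in the frame of matchbox_middle_center between -0.008 and 0.008 m and contact force between each of matchbox_left, matchbox_right, matchbox_middle and the fingers below 0.05 N), for 0.2 s.
2. the magnifying glass is drawn out of its holder and raised by the gripper (distance between the grasp point and handle_grip below 0.06 m and contact force between magnifier and the fingers above 1 N and contact force between magnifier and lens_holder below 0.05 N and height (world z) of lens_center above 0.085 m), for 0.2 s.
At the end, for the whole second after the job is handed in: Outer matchboxes flat and let go, centres 50 mm (+-10) from the middle one along its short axis, within 8 mm and 8 degrees of its line; magnifying glass held still by its handle by the fingers alone, lens level within 11 degrees, 65 to 165 mm up, within 25 mm over the middle box (all of step 1 and distance between the grasp point and handle_grip below 0.06 m and contact force between magnifier and the fingers above 1 N and contact force between magnifier and lens_holder below 0.05 N and horizontal distance between lens_center and matchbox_middle_center below 0.025 m and height (world z) of lens_center between 0.065 and 0.165 m and (angle between lens_center's own z axis and vertical below 0.2 rad or angle between lens_center's own z axis and vertical above 2.94 rad) and linear speed of magnifier below 0.03 m/s and contact force between magnifier and matchbox_left below 0.05 N and contact force between magnifier and matchbox_right below 0.05 N and contact force between magnifier and matchbox_middle below 0.05 N); the arm keeps its last pose, push and grip.
It fails at once if the middle matchbox is shifted by more than 15 mm (distance of matchbox_middle_center from where it was at the start of the episode above 0.015 m).
It fails at once if another thing on the desk is shifted by more than 30 mm (distance of any of pen_blue, pen_red, pencil_short, marker_fat, eraser, seal_stamp, round_stamp, tape_roll from where it was at the start of the episode above 0.03 m).
It also fails if it takes over 58 s, if anything falls off the work surface, if the arm or the gripper's body presses on something with over 40 N, if the wrist force passes 120 N, or if a joint passes its speed limit or range.

## Working session

There is one attempt and no reset: what is moved stays moved. The work goes in short steps, Python scripts to look and compute and a tool call to move; the robot and the scene stay as the last step left them, time stands still between calls to the robot, and variables do not carry over. Pictures are saved under pics/ and viewed, at most 10 in all, crops included, and the job is handed in when it is done.

Besides the shell and the picture viewer there is one more tool, called after "Emit:" by a JSON object that holds its "name" and its "arguments". drive_tool: Moves the arm, as the interface text tells. Its arguments: {"type":"object","properties":{"moves":{"type":"array","items":{"type":"number"}},"newtons":{"type":"number"}},"required":["moves"]}

```bash
mkdir -p pics; cat > h.py <<'E'
import numpy as np, cv2
from scipy.spatial.transform import Rotation as R
from plant import bot
def cap(n,f=None):
    s=bot.get_state(); c=bot.capture(n)
    if n=='wrist':
        T=np.eye(4);T[:3,:3]=R.from_rotvec(s['ee_rot']).as_matrix();T[:3,3]=s['eef_pos'];c['cam_to_world']=T@np.array(c['mount'])
    if f: cv2.imwrite('pics/'+f,cv2.cvtColor(c['frame'],cv2.COLOR_RGB2BGR))
    return c
def ray(c,u,v):
    T=np.array(c['cam_to_world']);d=T[:3,:3]@np.array([(u-c['cx'])/c['fx'],(v-c['cy'])/c['fy'],1]);return T[:3,3],d
def onz(c,u,v,z):
    o,d=ray(c,u,v);return o+d*(z-o[2])/d[2]
def proj(c,p):
    T=np.linalg.inv(np.array(c['cam_to_world']));q=T[:3,:3]@np.array(p)+T[:3,3];return q[0]/q[2]*c['fx']+c['cx'],q[1]/q[2]*c['fy']+c['cy']
E
python3 - <<'E'
from h import *
for n in('top','side'):
    c=cap(n,n+'0.png');print(n,np.round(c['cam_to_world'],3).tolist(),c['fx'],c['cx'],c['cy'])
s=bot.get_state();print(s['clock'],s['eef_pos'],s['ee_rot'])
w=cap('wrist');print(np.round(w['mount'],3).tolist(),w['fx'])
E
```

```text
top [[0.01, -0.995, 0.1, 368.886], [-1.0, -0.012, -0.02, 37.561], [0.021, -0.1, -0.995, 1662.8], [0.0, 0.0, 0.0, 1.0]] 477.49602099765514 258.7641642019497 190.51941927473143
side [[0.966, -0.185, 0.181, 340.632], [-0.258, -0.638, 0.725, -759.088], [-0.019, -0.747, -0.664, 817.988], [0.0, 0.0, 0.0, 1.0]] 363.6659462889471 249.75684361736066 194.66160160586773
0.1 [ 151.4270019  -606.03934963  218.17372676] [-3.11703532e+00 -3.83445082e-01  4.07460466e-05]
[[0.0, -0.965, -0.263, 67.378], [1.0, 0.001, -0.0, 0.226], [0.0, -0.263, 0.965, -154.794], [0.0, 0.0, 0.0, 1.0]] 303.938823839174
```

View pics/top0.png

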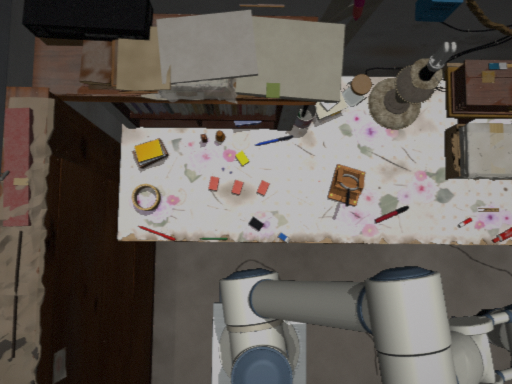

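View pics/side0.png

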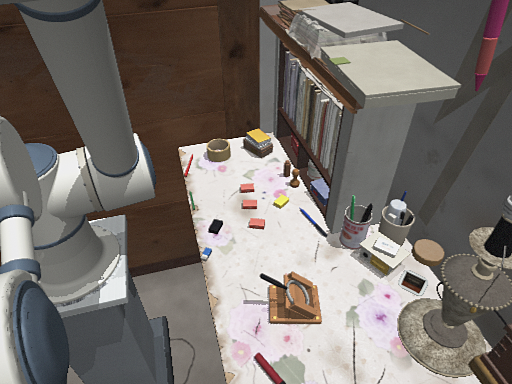

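The top view shows three red matchboxes at about (214,184), (237,187) and (263,188), with a yellow and a black decoy. The holder is at (347,185) with the handle end near (337,205). Next I'll measure these.

```bash
python3 - <<'E'
from h import *
for n,box in(('top',(195,170,285,200)),('side',(235,178,275,232))):
    c=cap(n);x0,y0,x1,y1=box
    hsv=cv2.cvtColor(c['frame'],cv2.COLOR_RGB2HSV)
    m=(((hsv[...,0]<10)|(hsv[...,0]>170))&(hsv[...,1]>110)).astype(np.uint8);M=np.zeros_like(m);M[y0:y1,x0:x1]=m[y0:y1,x0:x1]
    for k in cv2.findContours(M,0,2)[0]:
        if cv2.contourArea(k)<15: continue
        g=np.array([onz(c,*p[0],15 if n=='top' else 8)[:2] for p in k],np.float32)
        r=cv2.minAreaRect(g);print(n,np.round(r[0]),np.round(r[1]),round(r[2],1))
    f=c['frame']; b=(305,150,390,225) if n=='top' else (235,255,345,335)
    I=cv2.resize(f[b[1]:b[3],b[0]:b[2]],None,fx=6,fy=6,interpolation=2);cv2.imwrite(f'pics/{n}1.png',I[...,::-1])
for p in((347,185),(337,205)):print(onz(cap('top'),*p,50))
E
```

```text
top [545. -10.] [25. 42.] 64.1
top [545.  80.] [29. 43.] 72.2
top [557. 161.] [26. 44.] 79.9
side [547.  -9.] [40. 46.] 66.0
side [548.  81.] [38. 43.] 73.9
side [561. 161.] [42. 41.] 76.1
[ 553.2969099  -296.25188748   50.        ]
[ 484.49589519 -261.58178849   50.        ]
```

View pics/top1.png

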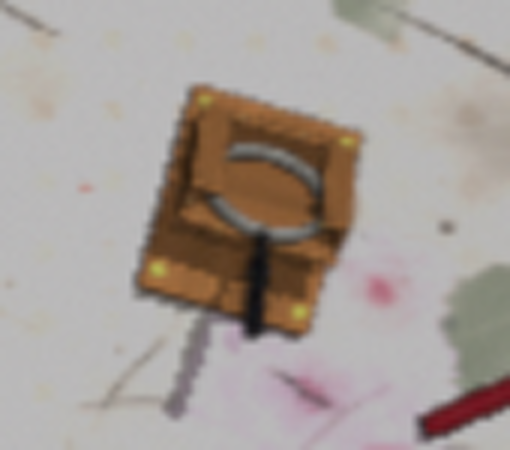

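Emit:
{"name": "drive_tool", "arguments": {"moves": [0.93,-0.99,0.1,0,0,0,85,0.93,-0.99,0,0,0,0,85,0.93,-0.99,0,0,0,0,85,0.93,-0.99,0,0,0,0,85,0.93,-0.99,0,0,0,0,85,0.93,-0.99,0,0,0,0,85,0.93,-0.99,0,0,0,0,85,0.93,-0.99,0,0,0,0,85,0.93,-0.99,0,0,0,0,85,0.93,-0.99,0,0,0,0,85]}}

```text
clock: 1.18
eef_pos: [317.5, -308.5, 216.3]
ee_rot: [3.118, 0.383, 0.0]
contact_force: [1.4, -0.9, -0.0]
width: 85.0
gripper_force: 0.0
```

Emit:
{"name": "drive_tool", "arguments": {"moves": [0.93,-0.99,0,0,0,0,85,0.93,-0.99,0,0,0,0,85,0.93,-0.99,0,0,0,0,85,0.93,-0.99,0,0,0,0,85,0.93,-0.99,0,0,0,0,85,0.93,-0.99,0,0,0,0,85,0.93,-0.99,0,0,0,0,85,0.93,-0.99,0,0,0,0,85,0.93,-0.99,0,0,0,0,85,0.93,-0.99,0,0,0,0,85]}}

```text
clock: 2.02
eef_pos: [483.2, -11.7, 216.3]
ee_rot: [3.118, 0.384, 0.001]
contact_force: [0.7, 0.4, -0.5]
width: 85.2
gripper_force: 0.0
```

Emit:
{"name": "drive_tool", "arguments": {"moves": [0.93,-0.99,0,0,0,0,85,0.93,-0.99,0,0,0,0,85,0.93,-0.99,0,0,0,0,85,0,0,0,0,0,-1,85,0,0,0,0,0,-1,85,0,0,0,0,0,-1,85,0,0,0,0,0,-1,85,0,0,0,0,0,-1,85,0,0,0,0,0,-1,85,0,0,0,0,0,-1,85]}}

```text
clock: 2.85
eef_pos: [532.3, 75.5, 216.2]
ee_rot: [-2.856, -1.31, -0.0]
contact_force: [-0.4, -0.7, -0.3]
width: 84.9
gripper_force: 0.0
```

Emit:
{"name": "drive_tool", "arguments": {"moves": [0,0,0,0,0,-1,85,0,0,0,0,0,-1,85,0,0,0,0,0,-1,85,0,0,0,0,0,-1,85,0,0,0,0,0,-0.6,85,0,0,0,0,0,0,85,0,0,0,0,0,0,85]}}

```text
clock: 3.43
eef_pos: [532.3, 75.5, 216.2]
ee_rot: [2.543, 1.845, 0.0]
contact_force: [-0.9, -0.0, 0.8]
width: 85.2
gripper_force: 0.0
```

```bash
cat >> h.py <<'E'
def boxes(c):
    hsv=cv2.cvtColor(c['frame'],cv2.COLOR_RGB2HSV)
    m=(((hsv[...,0]<10)|(hsv[...,0]>170))&(hsv[...,1]>110)).astype(np.uint8);out=[]
    for k in cv2.findContours(m,0,2)[0]:
        if cv2.contourArea(k)<60: continue
        r=cv2.minAreaRect(np.array([onz(c,*p[0],15)[:2] for p in k],np.float32))
        w,h=r[1];a=r[2]
        if w>h:w,h,a=h,w,a+90
        out.append((np.array(r[0]),w,h,(a+20)%180-20));print(np.round(r[0],1),round(w,1),round(h,1),round(out[-1][3],1),k[:,0].mean(0).round())
    return out
E
python3 - <<'E'
from h import *
s=bot.get_state();print(s['clock'],s['eef_pos'],s['ee_rot'],s['joints'])
boxes(cap('wrist','w0.png'))
E
```

```text
3.4333 [532.34926872  75.51242196 216.21218834] [2.54295779e+00 1.84464865e+00 1.14830325e-04] [2.98261473e-02 3.73787306e-01 1.56432959e+00 1.00495481e-05
 1.20339370e+00 3.45484865e-01]
[ 785.9 -179. ] 7.6 32.7 20.3 [493. 286.]
[548.4  -4.5] 33.1 45.5 66.7 [286. 222.]
[806.9 -25.2] 32.8 38.9 -5.5 [493. 174.]
[548.7  83.4] 30.7 44.7 71.9 [271. 153.]
[770.6  57.5] 7.3 31.3 7.9 [457. 117.]
[560.6 164.2] 29.4 45.3 79.8 [252.  83.]
[773.4 146.9] 10.0 35.2 2.9 [446.  34.]
[368.6 300. ] 21.4 23.4 -18.1 [36. 10.]
```

View pics/w0.png

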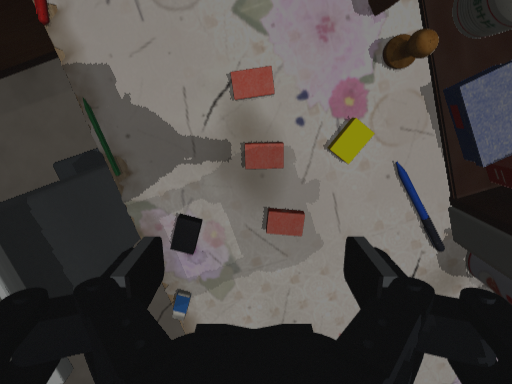

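The wrist view shows the middle matchbox at (265,155), left at (252,83) and right at (286,222). Positions agree with the top view to about 3 mm. I'll grip the left box across its 46 mm ends, since the tool is already square to the row.

Emit:
{"name": "drive_tool", "arguments": {"moves": [0.93,0,0.9,0,0,0,64,0.93,0,0.9,0,0,0,64,0.93,0,0.9,0,0,0,64,0.92,0,0.9,0,0,0,64,0,0,0.9,0,0,0,64,0,0,0.9,0,0,0,64,0,0,0.9,0,0,0,64,0,0,0.9,0,0,0,64,0,0,0.48,0,0,0,64,0,0,0,0,0,0,64], "newtons": 20}}

```text
clock: 4.32
eef_pos: [559.5, 163.5, 22.0]
ee_rot: [-2.541, -1.845, 0.005]
contact_force: [0.2, -0.6, -0.7]
width: 64.1
gripper_force: 0.0
```

Emit:
{"name": "drive_tool", "arguments": {"moves": [0,0,0,0,0,0,55,0,0,0,0,0,0,50,0,0,0,0,0,0,47,0,0,0,0,0,0,44,0,0,0,0,0,0,44,0,0,0,0,0,0,44]}}

```text
clock: 4.82
eef_pos: [561.2, 163.8, 24.7]
ee_rot: [2.541, 1.847, 0.001]
contact_force: [0.1, 0.2, -0.7]
width: 43.9
gripper_force: 0.0
```

```bash
python3 - <<'E'
from h import *
s=bot.get_state();print(s['clock'],s['eef_pos'],s['ee_rot'],s['width'],s['gripper_force'])
boxes(cap('wrist','w1.png'))
E
```

```text
4.8167 [561.21787288 163.78475901  24.71756902] [2.54092299e+00 1.84687473e+00 1.20903486e-03] 43.91057618057337 0.0
[554.  100.2] 13.4 44.6 72.0 [266. 319.]
[561.3 166.8] 32.9 45.1 80.1 [248. 222.]
[703.4 158.6] 3.8 17.6 150.3 [502. 162.]
```

View pics/w1.png

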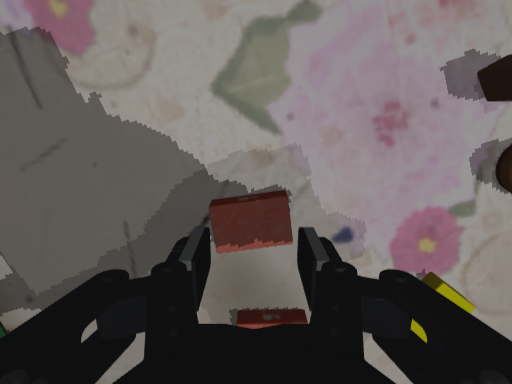

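The box at (250,222) lies just ahead of the finger ends at rows 228–260, and nothing was gripped. I'll check finger height from the side camera.

```bash
python3 - <<'E'
from h import *
c=cap('side');f=c['frame'];I=cv2.resize(f[150:230,210:300],None,fx=5,fy=5,interpolation=2)
w=cv2.imread('pics/w1.png')[170:290,170:340,::-1];W=cv2.resize(w,None,fx=2,fy=400/120,interpolation=2)
cv2.imwrite('pics/s2.png',np.hstack([I,W])[...,::-1])
s=bot.get_state();p=s['eef_pos'];print(proj(c,p),proj(c,[561,164,15]),proj(c,p+np.array([0,0,-22])))
w=cap('wrist')
Rm=R.from_rotvec(s['ee_rot']).as_matrix()
for q in((11,22,22),(-11,22,22),(11,22,0),(11,-22,22),(11,22,-15)):print(q,proj(w,p+Rm@np.array(q)))
E
```

```text
(np.float64(246.77513949491063), np.float64(183.77936452053046)) (np.float64(246.80885506516918), np.float64(185.8558775155397)) (np.float64(246.929086358952), np.float64(188.68517574325503))
(11, 22, 22) (np.float64(288.11431215884613), np.float64(202.26807325331364))
(-11, 22, 22) (np.float64(287.05255737936125), np.float64(235.68514872543363))
(11, 22, 0) (np.float64(292.57799088178905), np.float64(214.53758591666607))
(11, -22, 22) (np.float64(215.91242865080667), np.float64(202.2287562790441))
(11, 22, -15) (np.float64(296.348166135038), np.float64(224.90083468164377))
```

View pics/s2.png

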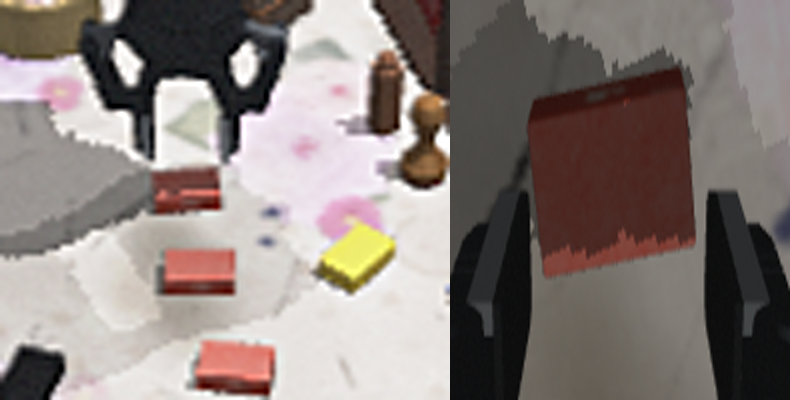

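The side crop shows the fingertips ending around z≈33, well above the box top. The pads are therefore farther back than stated. I'll go down in small steps, watching the force.

Emit:
{"name": "drive_tool", "arguments": {"moves": [0,0,0.1,0,0,0,64,0,0,0.1,0,0,0,64,0,0,0,0,0,0,64]}}

```text
clock: 5.22
eef_pos: [560.6, 163.7, 18.6]
ee_rot: [-2.541, -1.847, 0.001]
contact_force: [-0.1, 0.6, -0.3]
width: 64.1
gripper_force: 0.0
```

Emit:
{"name": "drive_tool", "arguments": {"moves": [0,0,0.1,0,0,0,64,0,0,0.1,0,0,0,64,0,0,0,0,0,0,64]}}

```text
clock: 5.47
eef_pos: [560.7, 163.7, 13.6]
ee_rot: [-2.541, -1.847, 0.001]
contact_force: [0.6, 0.0, -0.9]
width: 63.9
gripper_force: 0.0
```

```bash
python3 - <<'E'
from h import *
s=bot.get_state();print(s['clock'],s['eef_pos'],s['contact_force'],s['width'])
c=cap('side');f=c['frame'];I=cv2.resize(f[150:230,210:300],None,fx=4,fy=4,interpolation=2)
w=cap('wrist');W=cv2.resize(w['frame'][170:290,150:360],None,fx=2,fy=320/120,interpolation=2)
cv2.imwrite('pics/s3.png',np.hstack([I,W])[...,::-1])
E
```

```text
5.4667 [560.65443634 163.66706519  13.61804573] [ 0.62909406  0.03637279 -0.90803291] 63.86106369860886
```

View pics/s3.png

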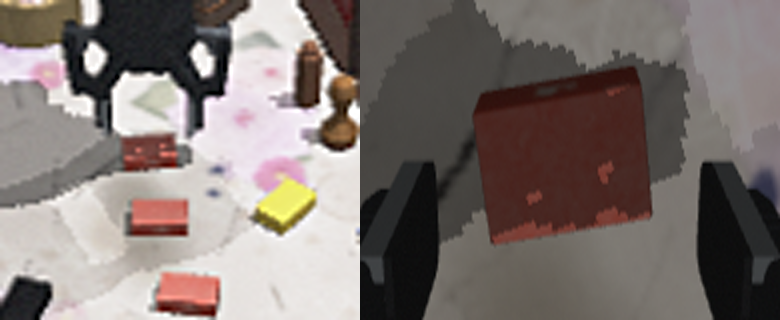

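Still no contact at z 13.6 and the tips are visibly above the box, so I'll keep going down carefully.

Emit:
{"name": "drive_tool", "arguments": {"moves": [0,0,0.1,0,0,0,62,0,0,0.1,0,0,0,62,0,0,0.1,0,0,0,62,0,0,0,0,0,0,62]}}

```text
clock: 5.9
eef_pos: [560.7, 163.7, 6.1]
ee_rot: [-2.541, -1.847, 0.001]
contact_force: [-0.2, -0.7, 0.2]
width: 62.2
gripper_force: 0.0
```

Emit:
{"name": "drive_tool", "arguments": {"moves": [0,0,0.1,0,0,0,62,0,0,0.1,0,0,0,62,0,0,0,0,0,0,62]}}

```text
clock: 6.15
eef_pos: [560.7, 163.7, 1.2]
ee_rot: [-2.541, -1.847, 0.001]
contact_force: [-0.9, -0.3, -0.3]
width: 62.0
gripper_force: 0.0
```

Emit:
{"name": "drive_tool", "arguments": {"moves": [0,0,0,0,0,0,55,0,0,0,0,0,0,50,0,0,0,0,0,0,46,0,0,0,0,0,0,44,0,0,0,0,0,0,44]}}

```text
clock: 6.57
eef_pos: [561.0, 163.7, 1.8]
ee_rot: [2.541, 1.847, 0.0]
contact_force: [0.3, -0.0, 0.3]
width: 43.9
gripper_force: 0.0
```

Emit:
{"name": "drive_tool", "arguments": {"moves": [0,0,0,0,0,0,60,0,0,0,0,0,0,60,0,0,0.1,0,0,0,60,0,0,0.1,0,0,0,60,0,0,0.1,0,0,0,60,0,0,0,0,0,0,60]}}

```text
clock: 7.07
eef_pos: [560.6, 163.7, -6.5]
ee_rot: [-2.541, -1.847, 0.001]
contact_force: [0.1, -0.1, 0.3]
width: 59.9
gripper_force: 0.0
```

Emit:
{"name": "drive_tool", "arguments": {"moves": [0,0,0,0,0,0,55,0,0,0,0,0,0,50,0,0,0,0,0,0,46,0,0,0,0,0,0,44,0,0,0,0,0,0,44]}}

```text
clock: 7.48
eef_pos: [561.0, 163.8, -5.5]
ee_rot: [2.541, 1.847, 0.0]
contact_force: [-2.0, 0.1, 5.5]
width: 46.4
gripper_force: 19.1
```

```bash
python3 - <<'E'
from h import *
s=bot.get_state();print(s['clock'],s['eef_pos'],s['contact_force'],s['width'])
c=cap('side');f=c['frame'];I=cv2.resize(f[150:230,210:300],None,fx=4,fy=4,interpolation=2)
w=cap('wrist');W=cv2.resize(w['frame'][170:290,150:360],None,fx=2,fy=320/120,interpolation=2)
cv2.imwrite('pics/s4.png',np.hstack([I,W])[...,::-1]);boxes(w)
E
```

```text
7.4833 [561.00307545 163.77517156  -5.49060081] [-1.99024923  0.05276332  5.52884356] 46.4027277469502
[562.6 166.7] 33.6 45.4 78.4 [248. 241.]
```

View pics/s4.png

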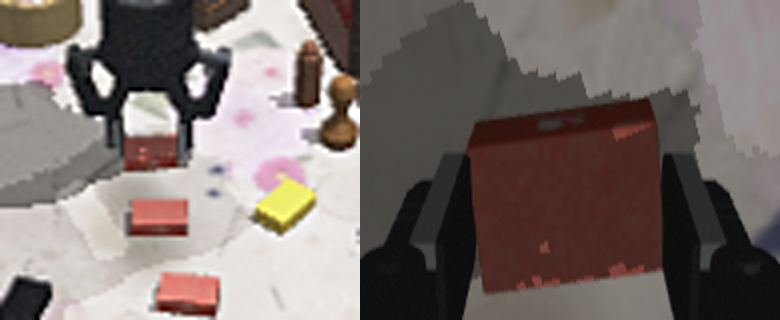

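It has caught only the top edge of the box. I'll open, go 5 mm lower and grip again.

Emit:
{"name": "drive_tool", "arguments": {"moves": [0,0,0,0,0,0,60,0,0,0,0,0,0,60,0,0,0.1,0,0,0,60,0,0,0.1,0,0,0,60,0,0,0,0,0,0,60]}}

```text
clock: 8.0
eef_pos: [560.6, 163.7, -11.4]
ee_rot: [-2.541, -1.847, 0.001]
contact_force: [0.4, -0.9, 0.2]
width: 60.1
gripper_force: 0.0
```

Emit:
{"name": "drive_tool", "arguments": {"moves": [0,0,0,0,0,0,55,0,0,0,0,0,0,50,0,0,0,0,0,0,46,0,0,0,0,0,0,43,0,0,0,0,0,0,43,0,0,0,0,0,0,43]}}

```text
clock: 8.5
eef_pos: [561.0, 163.7, -10.6]
ee_rot: [2.541, 1.847, 0.0]
contact_force: [-2.6, 0.1, 5.3]
width: 47.3
gripper_force: 19.4
```

```bash
python3 - <<'E'
from h import *
s=bot.get_state();print(s['clock'],s['eef_pos'],s['contact_force'],s['width'])
boxes(cap('wrist'));print()
boxes(cap('top'))
E
```

```text
8.5 [560.95427721 163.72304523 -10.61864498] [-2.6405663   0.07712925  5.32966438] 47.34840491112225
[562.6 166.8] 33.8 45.4 78.4 [251. 248.]

[-21.  695.4] 44.3 64.9 68.5 [ 49. 356.]
[-48.1 520.1] 44.0 111.7 60.4 [101. 363.]
[118.6 644.7] 126.8 239.7 77.2 [ 67. 309.]
[ 392.8 -860.9] 25.1 46.7 30.4 [505. 234.]
[365.3 702.9] 47.2 111.9 92.9 [ 53. 237.]
[ 451.2 -440.2] 12.9 81.9 22.7 [386. 216.]
[544.5  -9.5] 24.9 42.2 64.1 [263. 187.]
[545.   79.3] 27.8 44.8 76.8 [238. 186.]
[681.9 628.4] 72.5 79.4 92.6 [ 82. 144.]
[795.6 -40.9] 48.9 110.4 51.3 [272. 118.]
[785.5 229.2] 81.1 468.7 5.4 [191. 118.]
[ 841.8 -846.6] 45.4 65.7 30.2 [498. 107.]
[1189.6 -346.9] 32.8 49.2 89.5 [357.  13.]
```

Emit:
{"name": "drive_tool", "arguments": {"moves": [0,0,0,0,0,0,43,-0.2,0.09,0,0,0,0,43,-0.2,0.09,0,0,0,0,43,-0.2,0.09,0,0,0,0,43,-0.2,0.09,0,0,0,0,43,-0.2,0.09,0,0,0,0,43,-0.2,0.07,0,0,0,0,43,0,0,0,0,0,0,43,0,0,0,0,0,0,43], "newtons": 50}}

```text
clock: 9.35
eef_pos: [564.7, 130.7, -10.3]
ee_rot: [2.541, 1.846, 0.001]
contact_force: [-0.1, -4.2, 9.3]
width: 45.8
gripper_force: 47.8
```

Emit:
{"name": "drive_tool", "arguments": {"moves": [0,0,0,0,0,0,52,0,0,0,0,0,0,60,0,0,0,0,0,0,60,0,0,-0.4,0,0,0,60,0,0,-1,0,0,0,60,0,0,-1,0,0,0,60,-0.5,0,-1,0,0,0,60,-0.5,0,-1,0,0,0,60,-0.5,0,-1,0,0,0,60,0,0,0,0,0,0,60]}}

```text
clock: 10.18
eef_pos: [554.0, 94.2, 129.1]
ee_rot: [2.539, 1.844, 0.007]
contact_force: [1.9, 0.3, 1.3]
width: 59.9
gripper_force: 0.0
```

Emit:
{"name": "drive_tool", "arguments": {"moves": [0,0,-1,0,0,0,60,0,0,-1,0,0,0,60,0,0,0,0,0,0,60,0,0,0,0,0,0,60]}}

```text
clock: 10.52
eef_pos: [553.1, 95.7, 175.6]
ee_rot: [2.54, 1.846, 0.004]
contact_force: [0.4, -0.1, -1.2]
width: 59.9
gripper_force: 0.0
```

```bash
python3 - <<'E'
from h import *
s=bot.get_state();print(s['clock'],s['eef_pos'],s['contact_force'],s['width'])
B=[b for b in boxes(cap('wrist')) if 500<b[0][0]<600 and abs(b[0][1])<250]
B.sort(key=lambda b:b[0][1]);m=B[1];a=np.radians(72);
for b in B:
    d=b[0]-m[0];print(d@[np.cos(a),np.sin(a)],d@[-np.sin(a),np.cos(a)],b[3])
E
```

```text
10.5167 [553.13630072  95.69574775 175.6344358 ] [ 0.35455984 -0.13577777 -1.24192156] 59.93143553613034
[548.8  -3.5] 34.4 45.5 66.8 [277. 255.]
[796.9 -24.9] 27.0 27.8 84.6 [496. 207.]
[548.3  84.1] 32.0 44.2 73.0 [246. 184.]
[770.4  56.7] 7.5 32.0 8.0 [464. 145.]
[565.5 131.4] 30.0 45.1 78.9 [253. 138.]
[771.3 153.5] 11.9 22.3 20.2 [450.  47.]
[378.9 303.5] 11.1 36.6 149.8 [ 6. 27.]
-83.13941798258905 -27.593658580333265 66.83908081054688
0.0 0.0 72.9664077758789
50.3549298656916 -1.73052889709993 78.8798828125
```

The left box is at +50 mm along the row and −1.7 mm across, but still turned about 6°. I'll grip it again with the tool aligned to the box and turn it square.

Emit:
{"name": "drive_tool", "arguments": {"moves": [0.5,0,0.9,0,0,0,60,0.5,0,0.9,0,0,0,60,0.49,0.02,0.9,0,0,0,60,0,0,0.9,0,0,-0.7,60,0,0,0.9,0,0,-0.7,60,0,0,0.9,0,0,0,60,0,0,0.9,0,0,0,60,0,0,0.9,0,0,0,60,0,0,0.26,0,0,0,60,0,0,0,0,0,0,60], "newtons": 40}}

```text
clock: 11.4
eef_pos: [562.6, 130.6, -14.5]
ee_rot: [-2.422, -1.997, 0.006]
contact_force: [-0.4, -1.0, -0.1]
width: 60.0
gripper_force: 0.0
```

Emit:
{"name": "drive_tool", "arguments": {"moves": [0,0,0,0,0,0,52,0,0,0,0,0,0,47,0,0,0,0,0,0,43,0,0,0,0,0,0,43,0,0,0,0,0,0,43,0,0,0,0,0,0.4,43,0,0,0,0,0,0.5,43,0,-0.05,0,0,0,0.4,43,0,0,0,0,0,0,43]}}

```text
clock: 12.15
eef_pos: [564.5, 131.2, -11.0]
ee_rot: [2.534, 1.854, 0.004]
contact_force: [1.0, -0.8, 6.8]
width: 45.0
gripper_force: 41.6
```

Emit:
{"name": "drive_tool", "arguments": {"moves": [0,0,0,0,0,0,52,0,0,0,0,0,0,60,0,0,0,0,0,0,60,0,0,-0.4,0,0,0,60,0,0,-1,0,0,0,60,0,0,-1,0,0,0,60,-0.9,0,-1,0,0,0,60,-0.9,0,-1,0,0,0,60,-0.9,0,-1,0,0,0,60,-0.9,0,-1,0,0,0,60]}}

```text
clock: 12.98
eef_pos: [535.5, 44.5, 149.6]
ee_rot: [2.533, 1.859, 0.0]
contact_force: [0.9, -0.5, 0.6]
width: 60.0
gripper_force: 0.0
```

Emit:
{"name": "drive_tool", "arguments": {"moves": [-0.9,0,-1,0,0,0,60,-0.9,0,0,0,0,0,60,0,0,0,0,0,0,60,0,0,0,0,0,0,60]}}

```text
clock: 13.32
eef_pos: [522.5, 1.6, 173.6]
ee_rot: [2.534, 1.856, 0.001]
contact_force: [-0.2, 0.1, -1.3]
width: 60.2
gripper_force: 0.0
```

```bash
cat >> h.py <<'E'
def row():
    s=bot.get_state();print(s['clock'],s['eef_pos'].round(1),s['width'],'heading',np.degrees(2*np.arctan2(s['ee_rot'][1],s['ee_rot'][0]))%360)
    B=[b for b in boxes(cap('wrist')) if 500<b[0][0]<600 and abs(b[0][1])<250 and b[1]>20]
    B.sort(key=lambda b:b[0][1]);m=B[1];a=np.radians(72.3)
    for b in B:
        d=b[0]-m[0];print(d@[np.cos(a),np.sin(a)],d@[-np.sin(a),np.cos(a)],b[3])
E
python3 -c "from h import *;row()"
```

```text
13.3167 [522.5   1.6 173.6] 60.21667469550175 heading 72.42408708930202
[548.1  -5.7] 30.8 45.3 66.6 [278. 172.]
[547.8  82.5] 29.4 44.6 73.7 [253.  91.]
[771.6  59.5] 9.4 29.4 7.6 [486.  36.]
[564.8 130.5] 30.6 45.2 72.5 [245.  36.]
-83.88824662225862 -27.061485815442875 66.55705261230469
0.0 0.0 73.67536926269531
50.881902141040634 -1.5788362698300173 72.46000671386719
```

Emit:
{"name": "drive_tool", "arguments": {"moves": [0.03,0.53,0.9,0,0,0,60,0,0.53,0.9,0,0,0,60,0,0,0.9,0,0,0.6,60,0,0,0.9,0,0,0.56,60,0,0,0.9,0,0,0,60,0,0,0.9,0,0,0,60,0,0,0.9,0,0,0,60,0,0,0.9,0,0,0,60,0,0,0.18,0,0,0,60,0,0,0,0,0,0,60], "newtons": 40}}

```text
clock: 14.2
eef_pos: [547.2, -4.0, -13.2]
ee_rot: [-2.621, -1.728, 0.004]
contact_force: [0.7, 0.9, 0.7]
width: 60.1
gripper_force: 0.0
```

Emit:
{"name": "drive_tool", "arguments": {"moves": [0,0,0,0,0,0,52,0,0,0,0,0,0,47,0,0,0,0,0,0,43,0,0,0,0,0,0,43,0,0,0,0,0,0,43,0,0,0,0,0,-0.4,43,0,0,0,0,0,-0.5,43,0,0,0,0,0,-0.36,43,0,0,0,0,0,0,43]}}

```text
clock: 14.95
eef_pos: [549.1, -4.9, -10.4]
ee_rot: [2.522, 1.871, 0.003]
contact_force: [-1.1, 0.1, 8.0]
width: 45.1
gripper_force: 41.6
```

Emit:
{"name": "drive_tool", "arguments": {"moves": [0.2,-0.15,0,0,0,0,43,0.2,-0.15,0,0,0,0,43,0.2,-0.15,0,0,0,0,43,0.2,-0.15,0,0,0,0,43,0.2,-0.15,0,0,0,0,43,0.2,-0.15,0,0,0,0,43,0.18,-0.14,0,0,0,0,43,0,0,0,0,0,0,43,0,0,0,0,0,0,43]}}

```text
clock: 15.7
eef_pos: [534.4, 36.2, -10.4]
ee_rot: [2.524, 1.869, 0.003]
contact_force: [-0.6, 3.9, 8.1]
width: 45.0
gripper_force: 41.6
```

Emit:
{"name": "drive_tool", "arguments": {"moves": [0,0,0,0,0,0,52,0,0,0,0,0,0,60,0,0,0,0,0,0,60,0,0,-0.4,0,0,0,60,0,0,-1,0,0,0,60,0,0,-1,0,0,0,60,0,0,-1,0,0,0,60,0,0,-1,0,0,0,60,0,0,-1,0,0,0,60,0,0,-1,0,0,0,60]}}

```text
clock: 16.53
eef_pos: [533.0, 35.7, 150.3]
ee_rot: [2.525, 1.869, 0.0]
contact_force: [-0.2, -0.8, -0.0]
width: 59.8
gripper_force: 0.0
```

Emit:
{"name": "drive_tool", "arguments": {"moves": [0,0,-1,0,0,0,85,0,0,-1,0,0,0,85,0,0,0,0,0,0,85,0,0,0,0,0,0,85]}}

```text
clock: 16.87
eef_pos: [534.0, 35.6, 200.0]
ee_rot: [2.523, 1.868, 0.004]
contact_force: [-0.5, 0.1, -0.9]
width: 84.5
gripper_force: 0.0
```

```bash
python3 -c "from h import *;row()"
```

```text
16.8667 [534.   35.6 200. ] 84.54611022290591 heading 73.0215817446858
[ 787.1 -176.8] 8.7 33.1 21.8 [495. 269.]
[534.9  34.5] 30.1 44.5 73.0 [258. 165.]
[805.  -21.7] 26.2 35.3 -4.4 [496. 146.]
[548.1  82.8] 30.0 44.2 73.0 [245. 126.]
[770.5  58.5] 8.2 29.9 7.9 [459.  83.]
[565.  130.8] 28.6 44.6 73.1 [251.  80.]
-50.03393516909409 -2.1351907832130235 73.01071166992188
0.0 0.0 73.03366088867188
50.897488425103774 -1.518315059247375 73.07042694091797
```

The row is done: ±50 mm along, within 2 mm across, all at 73°. Next I'll move over the holder, turn and look.

Emit:
{"name": "drive_tool", "arguments": {"moves": [-0.95,0.31,-0.2,0,0,0,85,-0.95,0.31,-0.2,0,0,0,85,-0.95,0.31,-0.2,0,0,0,85,-0.95,0.31,-0.2,0,0,0,85,-0.95,0.31,-0.2,0,0,0,85,-0.95,0.31,-0.2,0,0,0,85,-0.95,0.31,0,0,0,0,85,-0.95,0.31,0,0,0,0,85,-0.95,0.31,0,0,0,0,85,-0.95,0.31,0,0,0,0,85]}}

```text
clock: 17.75
eef_pos: [537.4, -215.0, 227.0]
ee_rot: [-2.523, -1.868, 0.002]
contact_force: [1.0, 0.7, 0.5]
width: 84.4
gripper_force: 0.0
```

Emit:
{"name": "drive_tool", "arguments": {"moves": [-0.95,0.31,0,0,0,0,85,-0.95,0.31,0,0,0,0,85,-0.95,0.31,0,0,0,0,85,0,0,0,0,0,1,85,0,0,0,0,0,1,85,0,0,0,0,0,1,85,0,0,0,0,0,1,85,0,0,0,0,0,1,85,0,0,0,0,0,1,85,0,0,0,0,0,1,85]}}

```text
clock: 18.58
eef_pos: [538.9, -288.6, 226.9]
ee_rot: [-2.971, -1.016, 0.002]
contact_force: [-0.6, -0.2, -0.2]
width: 85.2
gripper_force: 0.0
```

Emit:
{"name": "drive_tool", "arguments": {"moves": [0,0,0,0,0,1,85,0,0,0,0,0,1,85,0,0,0,0,0,1,85,0,0,0,0,0,1,85,0,0,0,0,0,1,85,0,0,0,0,0,1,85,0,0,0,0,0,1,85,0,0,0,0,0,1,85,0,0,0,0,0,1,85,0,0,0,0,0,1,85]}}

```text
clock: 19.42
eef_pos: [538.9, -288.6, 226.9]
ee_rot: [-3.123, 0.334, 0.004]
contact_force: [0.5, 0.4, -0.7]
width: 85.1
gripper_force: 0.0
```

Emit:
{"name": "drive_tool", "arguments": {"moves": [0,0,0,0,0,0.6,85,0,0,0,0,0,0,85,0,0,0,0,0,0,85]}}

```text
clock: 19.67
eef_pos: [539.2, -288.7, 227.3]
ee_rot: [-3.114, 0.406, 0.003]
contact_force: [-0.2, 0.3, -0.0]
width: 85.1
gripper_force: 0.0
```

```bash
python3 - <<'E'
from h import *
s=bot.get_state();print(s['clock'],s['eef_pos'],s['ee_rot'],s['joints'])
import pickle
w=cap('wrist');pickle.dump(w,open('w5.pkl','wb'))
cv2.imwrite('pics/w5.png',cv2.resize(w['frame'][:,:,::-1],(800,600),interpolation=2))
E
```

```text
19.6667 [ 539.17620566 -288.74430626  227.25536031] [-3.11440897e+00  4.06387748e-01  2.51192885e-03] [-5.89259649e-01  4.67668541e-01  1.36724454e+00 -1.01494603e-05
  1.30845938e+00  1.24104573e+00]
```

View pics/w5.png

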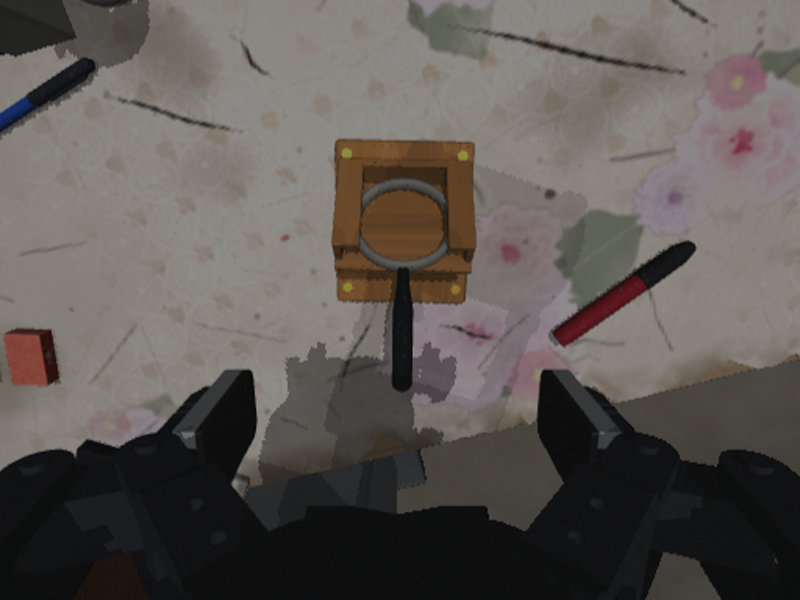

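The wrist view (scaled by 1.5625) shows the handle end at (402,386), the rim centre at (404,224) and the holder square to the image. I'll solve for the pose from the known 120 mm tail-to-lens length and the 40° slope, and cross-check with the top view.

```bash
python3 - <<'E'
from h import *
import pickle
from scipy.optimize import least_squares
w=pickle.load(open('w5.pkl','rb'));k=512/800
tail=(402*k,387*k);lens=(404*k,224.5*k)
def L(v):
    t=v[:3];h=v[3];return t+120*np.array([np.cos(.698)*np.cos(h),np.cos(.698)*np.sin(h),-np.sin(.698)])
f=lambda v:np.r_[np.array(proj(w,v[:3]))-tail,np.array(proj(w,L(v)))-lens]
r=least_squares(f,[480,-265,120,-.26]);v=r.x;print('tail',v[:3],'head',np.degrees(v[3]),'lens',L(v),r.cost)
o,d=ray(w,*tail)
c=cap('top');o2,d2=ray(c,347.2,205.5);A=np.c_[d,-d2];s=np.linalg.lstsq(A,o2-o,rcond=None)[0];print('tri',o+d*s[0],o2+d2*s[1])
a,b=(np.array(onz(w,x*k,224.5*k,L(v)[2])) for x in(357,451));print('rim',np.linalg.norm(a-b))
print('grip',v[:3]+(L(v)-v[:3])*44/120)
P=[onz(w,x*k,y*k,10)[:2] for x,y in((347,153),(463,156),(459,289),(348,287))];print('screws',np.round(P),np.mean(P,0))
a=P[0]-P[3];b=P[1]-P[2];print(np.degrees(np.arctan2(*(a+b)[::-1])))
# top & side check
print('top tail',proj(c,v[:3]),'lens',proj(c,L(v)));c=cap('side');print('side tail',proj(c,v[:3]),proj(c,L(v)))
E
```

```text
tail [ 475.64330382 -275.28847992  111.02232379] head -16.09535896934819 lens [ 563.97507199 -300.77638385   33.89991793] 1.393448992081867e-20
tri [ 480.84282842 -276.52335408  121.94666542] [ 478.0468572  -281.30006499  122.73747594]
rim 68.55686947188242
grip [ 508.03161882 -284.63404469   82.74410831]
screws [[ 624. -273.]
 [ 599. -356.]
 [ 500. -330.]
 [ 524. -244.]] [ 561.72302228 -300.76920935]
-15.23623509460075
top tail (np.float64(344.63718573844517), np.float64(206.45727567476183)) lens (np.float64(347.32337477995395), np.float64(182.4577608470105))
side tail (np.float64(257.89128335725843), np.float64(278.3293811365872)) (np.float64(295.4302191067251), np.float64(297.19906775941445))
```

Emit:
{"name": "drive_tool", "arguments": {"moves": [0,0,0,0,-1,0,50,0,0,0,0,-1,0,50,0,0,0,0,-1,0,50,0,0,0,0,-1,0,50,0,0,0,0,-1,0,50,0,0,0,0,-1,0,50,0,0,0,0,-1,0,50,0,0,0,0,-1,0,50,0,0,0,0,0,0,50]}}

```text
clock: 20.57
eef_pos: [539.7, -288.5, 224.7]
ee_rot: [-2.84, 0.37, 1.049]
contact_force: [-0.7, 0.5, -1.6]
width: 50.0
gripper_force: 0.0
```

Emit:
{"name": "drive_tool", "arguments": {"moves": [0.83,0.07,0.62,0,0,0,50,0.83,0.07,0.62,0,0,0,50,0.83,0.07,0.62,0,0,0,50,0,0,0,0,0,0,50,0,0,0,0,0,0,50]}}

```text
clock: 20.98
eef_pos: [555.0, -298.6, 152.4]
ee_rot: [-2.846, 0.373, 1.036]
contact_force: [-0.5, 0.4, 0.9]
width: 49.9
gripper_force: 0.0
```

```bash
python3 - <<'E'
from h import *
import pickle
s=bot.get_state();print(s['clock'],s['eef_pos'],R.from_rotvec(s['ee_rot']).as_matrix().round(3).tolist(),s['joints'])
w=cap('wrist');pickle.dump(w,open('w6.pkl','wb'))
f=w['frame'];I=cv2.resize(f[:,:,::-1],(800,600),interpolation=2)
cv2.imwrite('pics/w6.png',I)
E
```

```text
20.9833 [ 554.97434851 -298.55121686  152.39715412] [[0.74, -0.258, -0.621], [-0.197, -0.966, 0.167], [-0.643, -0.001, -0.766]] [-0.50333607  0.95819314  0.78167247 -0.17671439  2.07893021  1.29671485]
```

View pics/w6.png

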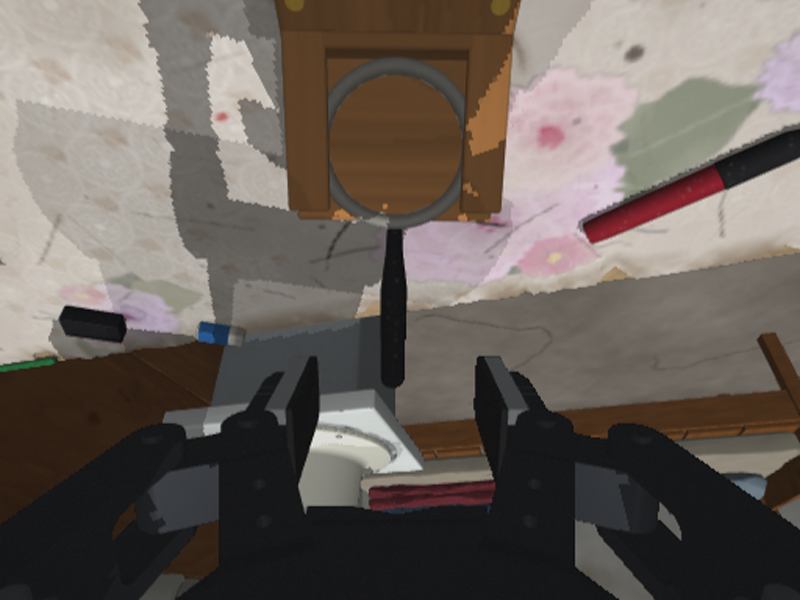

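The view is square to the lens: rim rows 57–229 centred at (397,143), handle tail at (393,386). In the tool frame this gives depth from the 120 mm and 75 mm lengths.

```bash
python3 - <<'E'
from h import *
import pickle
w=pickle.load(open('w6.pkl','rb'));k=512/800;M=np.array(w['mount'])
def rt(x,y):
    d=M[:3,:3]@np.array([(x*k-w['cx'])/w['fx'],(y*k-w['cy'])/w['fy'],1]);return M[:3,3],d
def at(x,y,z):
    o,d=rt(x,y);return o+d*(z-o[2])/d[2]
for a,b,n in(((393,387),(397,143),120),((397,57),(397,229),75),((393,387),(397,229),82.5),((393,387),(397,57),157.5)):
    D=np.linalg.norm(at(*a,0)-at(*b,0));z0=M[2,3];z=z0+(0-z0)*n/D;print(n,'z',z,at(*a,z),at(*b,z))
E
```

```text
120 z 68.88395999090613 [-41.8744711   -1.82569054  68.88395999] [78.1097557   0.11989921 68.88395999]
75 z 72.37950849694963 [1.14076277e+02 9.03497115e-02 7.23795085e+01] [39.07631462  0.16533223 72.3795085 ]
82.5 z 71.89019377109801 [-43.33836913  -1.84638722  71.89019377] [39.13712322  0.16437434 71.89019377]
157.5 z 72.14121803057895 [-43.46060644  -1.84811542  72.14121803] [1.14027469e+02 8.99616324e-02 7.21412180e+01]
```

Emit:
{"name": "drive_tool", "arguments": {"moves": [0,-0.05,0.6,0,0,0,50,0,0,0.6,0,0,0,50,0,0,0.6,0,0,0,50,0,0,0.6,0,0,0,50,0,0,0.4,0,0,0,50,0,0,0,0,0,0,50,0,0,0,0,0,0,50], "newtons": 60}}

```text
clock: 21.62
eef_pos: [512.8, -286.1, 100.9]
ee_rot: [-2.849, 0.375, 1.033]
contact_force: [0.8, 0.1, 1.3]
width: 50.1
gripper_force: 0.0
```

Emit:
{"name": "drive_tool", "arguments": {"moves": [0,0,0.4,0,0,0,50,0,0,0.4,0,0,0,50,0,0,0.2,0,0,0,50,0,0,0,0,0,0,40,0,0,0,0,0,0,30,0,0,0,0,0,0,20,0,0,0,0,0,0,10,0,0,0,0,0,0,5,0,0,0,0,0,0,5,0,0,0,0,0,0,5]}}

```text
clock: 22.45
eef_pos: [497.1, -281.8, 79.9]
ee_rot: [-2.847, 0.374, 1.035]
contact_force: [1.2, -2.4, 2.5]
width: 11.3
gripper_force: 58.5
```

The handle is held: width 11.3 mm at 58 N, and the squared boxes also read about 1 mm small. I'll draw it back up the slope along −x.

Emit:
{"name": "drive_tool", "arguments": {"moves": [-0.2,0,0,0,0,0,5,-0.2,0,0,0,0,0,5,-0.2,0,0,0,0,0,5,-0.2,0,0,0,0,0,5]}}

```text
clock: 22.78
eef_pos: [481.6, -277.6, 93.1]
ee_rot: [-2.847, 0.374, 1.036]
contact_force: [2.1, -0.4, -0.2]
width: 10.7
gripper_force: 58.7
```

Emit:
{"name": "drive_tool", "arguments": {"moves": [-0.3,0,0,0,0,0,5,-0.3,0,0,0,0,0,5,-0.3,0,0,0,0,0,5,-0.3,0,0,0,0,0,5,-0.3,0,0,0,0,0,5,-0.3,0,0,0,0,0,5,-0.3,0,0,0,0,0,5,-0.3,0,0,0,0,0,5,-0.3,0,0,0,0,0,5,-0.3,0,0,0,0,0,5]}}

```text
clock: 23.62
eef_pos: [425.8, -262.7, 141.3]
ee_rot: [-2.847, 0.374, 1.036]
contact_force: [0.4, 0.2, -1.3]
width: 10.5
gripper_force: 58.5
```

Emit:
{"name": "drive_tool", "arguments": {"moves": [-0.3,0,0,0,0,0,5,0,0,-0.5,0,0,0,5,0,0,-1,0,0,0,5,0,0,-1,0,0,0,5,0,0,-1,0,0,0,5,0,0,0,0,0,0,5,0,0,0,0,0,0,5]}}

```text
clock: 24.2
eef_pos: [475.6, -276.1, 213.1]
ee_rot: [-2.848, 0.374, 1.034]
contact_force: [-0.6, -0.6, -0.9]
width: 10.9
gripper_force: 58.5
```

```bash
python3 - <<'E'
from h import *
s=bot.get_state();print(s['clock'],s['eef_pos'],s['width'],s['gripper_force'],s['joints'],R.from_rotvec(s['ee_rot']).as_matrix().round(3).tolist())
E
```

```text
24.2 [ 475.64548925 -276.10942997  213.10028379] 10.908723199564431 58.518975377082825 [-0.52734854  0.77584868  1.02548179 -0.18813156  2.01207272  1.28375321] [[0.741, -0.258, -0.62], [-0.198, -0.966, 0.165], [-0.641, 0.0, -0.767]]
```

Emit:
{"name": "drive_tool", "arguments": {"moves": [0,0,0,0,0.5,0,5,0,0,0,0,1,0,5,0,0,0,0,1,0,5,0,0,0,0,1,0,5,0,0,0,0,1,0,5,0,0,0,0,1,0,5,0,0,0,0,1,0,5,0,0,0,0,1,0,5,0,0,0,0,0.5,0,5,0,0,0,0,0,0,5]}}

```text
clock: 25.03
eef_pos: [472.6, -274.7, 212.3]
ee_rot: [-3.114, 0.411, -0.0]
contact_force: [0.6, -0.1, -1.2]
width: 10.5
gripper_force: 58.5
```

Emit:
{"name": "drive_tool", "arguments": {"moves": [-0.1,-0.4,0,0,0,0,5,-0.2,-0.7,0,0,0,0,5,-0.25,-0.9,0,0,0,0,5,-0.25,-0.9,0,0,0,0,5,-0.25,-0.9,0,0,0,0,5,-0.25,-0.9,0,0,0,0,5,-0.25,-0.9,0,0,0,0,5,-0.25,-0.9,0,0,0,0,5,-0.25,-0.9,0,0,0,0,5,-0.25,-0.9,0,0,0,0,5]}}

```text
clock: 25.87
eef_pos: [472.9, -58.8, 212.0]
ee_rot: [3.115, -0.409, -0.005]
contact_force: [0.4, -0.4, -1.4]
width: 11.0
gripper_force: 58.6
```

Emit:
{"name": "drive_tool", "arguments": {"moves": [-0.25,-0.9,0,0,0,0,5,-0.25,-0.9,0,0,0,0,5,-0.25,-0.9,0,0,0,0,5,-0.25,-0.9,0,0,0,0,5,-0.25,-0.9,0,0,0,0,5,-0.25,-0.9,0,0,0,0,5,-0.25,-0.7,0,0,0,0,5,-0.1,-0.4,0,0,0,0,5,0,0,0,0,0,0,5,0,0,0,0,0,0,5]}}

```text
clock: 26.7
eef_pos: [470.5, 108.6, 212.3]
ee_rot: [3.114, -0.407, -0.002]
contact_force: [0.1, -0.3, -0.9]
width: 11.1
gripper_force: 58.6
```

```bash
python3 - <<'E'
from h import *
s=bot.get_state();print(s['clock'],s['eef_pos'],s['width'],s['gripper_force'],R.from_rotvec(s['ee_rot']).as_matrix().round(3).tolist())
w=cap('wrist','w7.png');boxes(w)
g=cv2.cvtColor(w['frame'],cv2.COLOR_RGB2GRAY)
print(cv2.HoughCircles(cv2.medianBlur(g,5),cv2.HOUGH_GRADIENT,1.5,40,param1=80,param2=40,minRadius=70,maxRadius=110))
T=np.array(w['mount']);
for z in(-35,-24,-12):
    q=T[:3,:3].T@(np.array([77,0,z])-T[:3,3]);print(z,q[0]/q[2]*w['fx']+w['cx'],q[1]/q[2]*w['fy']+w['cy'],37.5*w['fx']/q[2])
E
```

```text
26.7 [470.47021033 108.59529933 212.27484807] 11.104906932629824 58.60847532749176 [[0.966, -0.257, -0.001], [-0.257, -0.966, -0.001], [-0.001, 0.001, -1.0]]
[390.2 351. ] 12.6 132.4 -18.6 [ 97. 273.]
[534.3  33.8] 31.3 44.3 75.1 [306.  92.]
[548.1  82.6] 29.7 45.1 73.2 [262.  94.]
[564.7 130.5] 29.7 45.0 72.4 [217.  90.]
[[[254.25  81.75  86.05]]]
-35 254.38487958684425 80.46363130987243 100.82268425443522
-24 254.3189873836125 82.76790743351152 92.16972071344492
-12 254.25889991755966 84.86918962722717 84.27903520704012
```

Emit:
{"name": "drive_tool", "arguments": {"moves": [0.06,0.07,0.4,0,0,0,5,0.06,0.07,0.7,0,0,0,5,0.06,0.06,0.7,0,0,0,5,0,0,0.7,0,0,0,5,0,0,0.7,0,0,0,5,0,0,0.7,0,0,0,5,0,0,0.6,0,0,0,5,0,0,0.5,0,0,0,5,0,0,0.2,0,0,0,5,0,0,0,0,0,0,5]}}

```text
clock: 27.58
eef_pos: [473.2, 101.5, 81.8]
ee_rot: [3.114, -0.411, -0.003]
contact_force: [-0.8, 0.1, -2.0]
width: 10.8
gripper_force: 58.6
```

Emit:
{"name": "drive_tool", "arguments": {"moves": [0,0,0,0,0,0,5,0,0,0,0,0,0,5,0,0,0,0,0,0,5,0,0,0,0,0,0,5]}}

```text
clock: 27.92
eef_pos: [474.1, 102.3, 83.3]
ee_rot: [-3.115, 0.409, -0.002]
contact_force: [0.2, -0.7, -0.9]
width: 10.7
gripper_force: 58.6
```

```bash
python3 - <<'E'
from h import *
s=bot.get_state();print(s['clock'],s['eef_pos'],s['width'],s['gripper_force'],s['contact_force'])
w=cap('wrist','w8.png');boxes(w);M=np.array(w['mount'])
def pl(x,y,z=-24):
    d=M[:3,:3]@np.array([(x-w['cx'])/w['fx'],(y-w['cy'])/w['fy'],1]);o=M[:3,3];return (o+d*(z-o[2])/d[2])[:2]
g=cv2.GaussianBlur(cv2.cvtColor(w['frame'],cv2.COLOR_RGB2GRAY),(3,3),0).astype(float)
# profile of the rim: darkest ring radius along each direction
for a in range(-40,225,20):
    if 70<a<110: continue
    c,sn=np.cos(np.radians(a)),np.sin(np.radians(a));rs=np.arange(74,104,.5)
    p=np.array([g[int(np.clip(82+r*sn,0,383)),int(np.clip(254+r*c,0,511))] for r in rs])
    gr=np.gradient(p);i,j=rs[gr.argmin()],rs[gr.argmax()]
    print(a,i,j,*[round(float(np.linalg.norm(pl(254+r*c,82+r*sn)-[77,0])),1) for r in(i,j)], 'in' if 82+j*sn>2 else 'out')
E
```

```text
27.9167 [474.09360614 102.2909141   83.3034993 ] 10.686280325283056 58.61087501049042 [ 0.21759255 -0.68202461 -0.85251683]
[531.1  23. ] 8.7 45.1 71.2 [342. 101.]
[536.8  41.9] 15.7 45.1 72.9 [313. 102.]
[548.2  82.5] 29.6 45.3 73.4 [253.  99.]
[562.6 122.7] 15.4 44.6 72.6 [190.  95.]
[568.7 142.4] 8.6 45.1 77.2 [165.  91.]
-40 74.0 95.0 28.4 36.0 in
-20 74.0 92.5 29.3 36.4 in
0 86.5 95.5 35.0 38.7 in
20 87.5 98.5 36.0 40.7 in
40 87.0 90.0 36.0 37.3 in
60 87.5 91.5 36.1 37.8 in
120 74.0 99.0 30.3 41.3 in
140 74.0 90.0 30.5 37.5 in
160 87.5 100.0 36.3 41.6 in
180 88.0 95.0 35.9 38.8 in
200 88.0 91.5 34.9 36.3 in
220 74.0 95.0 28.6 36.3 in
```

```bash
python3 -c "
from h import *
print(bot.get_state()['qd'].round(4));print(bot.sign_off())"
```

```text
[ 0.0017  0.0022  0.0007  0.0016 -0.001  -0.0021]
the job is handed in; nothing more can be done
None
```

I handed the job in at about 28 s; no verdict came back. By my last measurements the outer matchboxes stand about 50 mm either side of the middle one, square and within about 2 mm of its line, and the magnifying glass is held still and level about 107 mm up, centred over the middle box to within a few mm.

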